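# Change over the packing trays

## Robot

A 6-joint arm with a two-finger parallel gripper is mounted at the origin on the work surface. World frame = base frame: x ahead of the robot, y to its left, z up, the work surface at z = 0. Lengths are in m, angles in rad, forces in N, time in s.
With the tool pointing down it reaches from about 0.425 to 0.95 m from the base axis. Payload 3.5 kg.
Tool frame: the origin (TCP) lies at the very end of the fingers, on their centre line; the grasp point (between the pads) lies 19 mm behind it; x points along the fingers, z is the direction in which the jaws open and shut, and the axes are right-handed (so a half turn about x gives the same grasp; the last joint's range is limited). The gripper opens to 85 mm and grips with 20 to 120 N. Pads are 22 mm wide; open, the fingers measure 114 mm over their backs; the gripper's body (76 mm by 85 mm) begins 54 mm behind the grasp point. The pads swing forward as they close: fully open they stand 13 mm farther back than shut.
Start: joints at [0.99, 0.286, 1.577, -0, 1.279, -0.15], TCP at [0.282, 0.613, 0.231] pointing down, gripper open.
Joint ranges: [-2.77, 2.77], [-0.9, 2.22], [0.21, 2.48], [-1.53, 4.67], [0.24, 2.81], [-2.84, 2.84]. Speed limits (rad/s): [2.79, 2.79, 3.14, 3.14, 3.14, 3.14].

## Interface

Orientations are given as a unit quaternion [x, y, z, w].
In Python, from bench import env gives the robot as it stands.
- The arm moves only by the tool jog_arm, never from a script. Its arguments are lists of equal length, an entry for each row: "linear": the shift along the tool's x, y, z in m, a list of three; "delta_rot": the turn, a rotation vector about the tool's x, y, z in rad, a list of three; "fingers": the closure, from 0 (fully open) to 1 (shut). In form: {"linear": [[x, y, z], ...], "delta_rot": [[ax, ay, az], ...], "fingers": [fingers, ...]}. A call has 1 to 20 rows; each row is the pose to reach, as a shift and turn from the pose commanded when the call began, along the tool's axes at that moment; what a row does not reach only later rows make up. A row lasts 1/12 s, in which the tool goes at most 41.7 mm and 7.16 degrees, less where a joint would pass 70% of its speed; a pose out of reach is approached as far as the arm can. A call with a gripper value outside its range is refused whole. The fingers move at their own pace and stop on an object; "force" is the grip in N (left out, the last holds). Time passes only in rows, so rows that repeat a pose let the fingers close. It gives the time, the measured TCP pose, the force and the opening at its end, in the units of the state.
- env.get_obs(): the state, without advancing time (a new reading comes with each control period).
- env.capture(name): name is "side" or "top" or "wrist"; returns (picture, depth): 480x640x3 uint8, red, green, blue; 480x640 float32, m along the optical axis (not along the pixel's ray), 0 where there is no reading.
- env.get_calibration(name): a dict with "fovy" (degrees; the focal length in pixels is half the picture's height over the tangent of half this angle, whatever the lens; pixels are square), "cx", "cy" (the principal point, pixels), "k1" (the pictures are not rectified: a ray, as slopes to the right and down, at radius r is drawn at 1 + k1 r^2 times it, then the intrinsics apply), "rvec" (rotation vector, rad) and "tvec" (3), from world to camera coordinates, as OpenCV has them; the wrist camera has in their place "mount" (4x4, takes a point from camera to tool coordinates, whose origin is the TCP and whose axes are the tool frame's). Camera axes: x right, y down, z forward; pixel columns grow to the right and rows downward; lengths in m; the calibration is good to about 2 mm. A picture is of the moment at which its call begins: read the wrist's pose just before it. get_calibration takes no time and is no camera call.
- env.hand_in(): hands the job in, once; it reports no verdict.
Trained networks look in the newest picture that a camera, given by its name, has taken for a name from the list of things; names that differ only in an ending like _2 or _b are one class to them, and where a whole thing is asked for, a point or a joint stands for the part that bears it (a point fixed in the world has none). Each returns a list of dicts, best first, with "conf" (0 to 1); they miss things now and then, are a little off and sometimes report something else, mostly with a low value. They report only what shows in the picture. A call takes as long as a camera call.
- env.silhouettes(camera, thing): "pixels" (480x640 bool, what is visible of it) and "box" ([left, top, right, bottom] in pixels, round what is visible of it).
- env.pinpoint(camera, thing): "centre" ([column, row] in pixels: a listed point, or the origin of a listed thing).
The state is a dict: "time": time; "joints": joint angles; "qvel": joint speeds; "joint_torque": joint torques, N m; "tool_pos": TCP position; "ee_rot": TCP orientation; "force": force on the tool from outside, world axes, zero at the start; "torque": the same for the moment, N m; "gripper_width": finger opening in m.
Only numpy, scipy, OpenCV 4.12 (cv2) and the standard library are available. Lean on these libraries where they do the work, as an engineer would, in place of code of your own. Each camera call takes 0.05 s, during which the arm holds its last target.

## Task

One of the two trays on the packing bench has been emptied and was left standing out of its stand: push it fully home. Hook a fingertip behind the front lip of the other tray, the one with the two packs of rice cakes, and draw it smoothly out along its runners as far as its stop. Work with the fingertips only: the packs stay lying as they are and simply ride along with the tray, nothing is picked up, no tray is slammed, and everything else on the bench is left alone.

Things in the scene. Friction and masses are not known exactly. Their poses are not given: they have to be found in the camera images.
- full_tray (a joint): Sliding tray that holds the packs: cream plastic, 342 mm deep, 240 mm wide, 40 mm high. Value is how far it is drawn out in m: 0 fully home, 0.17 fully out at its stop. It starts within 12 mm of home. Slides with a steady friction of about 3 N (a little more when moved fast) and stays where it is left.
- full_lip: Front wall (lip) of the tray with the packs; moves with it. Origin: middle of its upper inner edge, 157 mm above the bench; x points into the stand (the way home), y along the lip, z up. Wall 3 mm thick, 214 mm long, tray floor 37 mm below the origin; outside, a rim reaches 16 mm in front of the origin and turns down 13 mm. Behind it at least 65 mm of bare tray floor.
- empty_tray (a joint): The same kind of sliding tray, but empty, with only liner paper in it; it starts drawn out by 0.11 to 0.17. 0 is fully home, 0.17 the stop. Same friction.
- empty_lip: Front wall (lip) of the empty tray; moves with it. Origin: middle of its upper inner edge, 157 mm above the bench; x points into the stand (the way home), y along the lip, z up. Wall 3 mm thick, 214 mm long, tray floor 37 mm below the origin; outside, a rim reaches 16 mm in front of the origin and turns down 13 mm.
- full_stand: Fixed stainless stand of the full tray, 345 mm deep, 298 mm wide, 179 mm high: four posts, C-channel runners that hold the tray by its side rims, lower tier unused. Origin on the bench, straight below the lip of the tray when fully home; x points into the stand, away from the robot, z up. Posts stand 129 to 149 mm to each side of the middle, their tops 22 mm above the tray rim.
- empty_stand: Fixed stainless stand of the empty tray, 345 mm deep, 298 mm wide, 179 mm high: four posts, C-channel runners that hold the tray by its side rims, lower tier unused. Origin on the bench, straight below the lip of the tray when fully home; x points into the stand, away from the robot, z up. Posts stand 129 to 149 mm to each side of the middle, their tops 22 mm above the tray rim.
- pack1: Loose black pack of eight small rice cakes (green and white), 180 mm long front to back, 88 mm wide, 32 mm high, 0.2 to 0.39 kg, lying in the full tray. Origin: middle of the bottom edge of the end nearest the lip; x points along the pack into the stand, z up.
- pack2: Loose black pack of eight small rice cakes (pink and white), 180 mm long front to back, 88 mm wide, 32 mm high, 0.2 to 0.39 kg, lying in the full tray. Origin: middle of the bottom edge of the end nearest the lip; x points along the pack into the stand, z up.
- bottle_pink: Bystander, loose: pink squeeze bottle with pale nozzle, 52 mm across, 145 mm high. Origin: on its underside.
- bottle_green: Bystander, loose: green squeeze bottle with pale nozzle, 52 mm across, 145 mm high. Origin: on its underside.
- bowl: Bystander, loose: steel mixing bowl, 200 mm across, 90 mm high. Origin: on its underside.
- spray: Bystander, loose: white spray bottle with green trigger head, 72 mm across, 202 mm high. Origin: on its underside.
- pack_stack: Bystander, loose: stack of empty black packs, 90 x 75 mm, 55 mm high. Origin: on its underside.
- spatula: Bystander, loose: spatula lying flat on the bench. Origin: on its underside.
- pot: Bystander, loose: small steel ingredient pot, 90 mm across, 75 mm high. Origin: on its underside.

How it is judged:
On the way:
1. the full tray is being drawn out with the fingers against its lip (value of joint full_tray between 0.03 and 0.15 m and velocity of joint full_tray above 0.005 m/s and contact force between the fingers and full_lip above 0.5 N), for 0.1 s.
At the end, for the whole second after the job is handed in: The tray with the packs is out at its stop (within 8 mm), the empty tray is fully home (within 8 mm), and each pack lies flat and at rest where it lay in the tray, having travelled with it (140 to 190 mm from its start) (value of joint full_tray above 0.162 m and value of joint empty_tray below 0.008 m and distance of pack1 from where it was at the start of the episode between 0.14 and 0.19 m and angle between each of pack1, pack2's own z axis and vertical below 0.15 rad and linear speed of each of pack1, pack2 below 0.02 m/s and distance of pack2 from where it was at the start of the episode between 0.14 and 0.19 m); the robot touches nothing.
It fails at once if a pack is lifted or tipped (height (world z) of any of pack1, pack2 above 0.14 m or angle between any of pack1, pack2's own z axis and vertical above 0.35 rad).
It fails at once if a tray is slammed (faster than 0.6 m/s) (velocity of joint any of full_tray, empty_tray above 0.6 m/s or velocity of joint any of full_tray, empty_tray below -0.6 m/s).
It fails at once if something else on the bench is moved more than 20 mm or knocked over (distance of any of bottle_pink, bottle_green, bowl, spray, pack_stack, spatula, pot from where it was at the start of the episode above 0.02 m or angle between any of bottle_pink, bottle_green, bowl, spray, pack_stack, spatula, pot's own z axis and vertical above 0.4 rad).
It also fails if it takes over 58 s, if anything falls off the work surface, if the arm or the gripper's body presses on something with over 40 N, if the wrist force passes 120 N, or if a joint passes its speed limit or range.

## Working session

There is one attempt and no reset: what is moved stays moved. The work goes in short steps, Python scripts to look and compute and a tool call to move; the robot and the scene stay as the last step left them, time stands still between calls to the robot, and variables do not carry over. Pictures are saved under pics/ and viewed, and the job is handed in when it is done.

Besides the shell and the picture viewer there is one more tool, called after "Request:" as a command line: name --argument value ..., lists and objects as JSON in quotes. jog_arm: Moves the arm, as the interface text tells. Its arguments: {"type":"object","properties":{"linear":{"type":"array","items":{"type":"array","items":{"type":"number"}}},"delta_rot":{"type":"array","items":{"type":"array","items":{"type":"number"}}},"fingers":{"type":"array","items":{"type":"number"}},"force":{"type":"number"}},"required":["linear","delta_rot","fingers"]}

```bash
mkdir -p pics; ls
cat > h.py <<'E'
import numpy as np, cv2
from bench import env
from scipy.spatial.transform import Rotation as R
def K(c):
    f=240/np.tan(np.radians(c['fovy'])/2); return f,c['cx'],c['cy'],c['k1']
def T_wc(name,obs=None):
    c=env.get_calibration(name)
    if 'mount' in c:
        T=np.eye(4);T[:3,:3]=R.from_quat(obs['ee_rot']).as_matrix();T[:3,3]=obs['tool_pos']
        return T@np.array(c['mount'])
    T=np.eye(4);Rm=R.from_rotvec(np.array(c['rvec']).ravel()).as_matrix()
    T[:3,:3]=Rm.T;T[:3,3]=-Rm.T@np.array(c['tvec']).ravel();return T
def slopes(name,uv):
    f,cx,cy,k=K(env.get_calibration(name))
    d=(np.atleast_2d(uv).astype(float)-[cx,cy])/f
    s=d.copy()
    for _ in range(20): s=d/(1+k*(s**2).sum(1,keepdims=True))
    return s
def ray(name,uv,obs=None):
    T=T_wc(name,obs);s=slopes(name,uv);d=np.c_[s,np.ones(len(s))]@T[:3,:3].T
    return T[:3,3],d
def atz(name,uv,z,obs=None):
    o,d=ray(name,uv,obs);return o+d*((z-o[2])/d[:,2])[:,None]
def cloud(name,depth,uv,obs=None):
    uv=np.atleast_2d(uv).astype(int);o,d=ray(name,uv,obs);z=depth[uv[:,1],uv[:,0]];return o+d*z[:,None]
def tri(o1,d1,o2,d2):
    d1=d1/np.linalg.norm(d1);d2=d2/np.linalg.norm(d2)
    A=np.c_[d1,-d2];t=np.linalg.lstsq(A,o2-o1,rcond=None)[0];p=o1+t[0]*d1;q=o2+t[1]*d2
    return (p+q)/2,np.linalg.norm(p-q)
def save(n,p): cv2.imwrite('pics/'+n+'.png',p[:,:,::-1])
E
python3 - <<'E'
from h import *
np.set_printoptions(precision=4,suppress=True)
o=env.get_obs();print(o)
for n in ['top','side','wrist']:
    p,d=env.capture(n);save(n+'0',p);np.save(n+'0.npy',d);print(n,env.get_calibration(n))
    for t in ['full_lip','empty_lip']:
        for r in env.pinpoint(n,t)[:3]:
            u=r['centre'];print(n,t,u,r['conf'],atz(n,u,.157,o),cloud(n,d,u,o))
E
```

```text
pics
{'time': 0.0, 'joints': array([ 0.99  ,  0.2872,  1.5782,  0.    ,  1.2786, -0.15  ]), 'qvel': array([-0.0019,  0.0019, -0.0008,  0.0015, -0.0012, -0.0002]), 'joint_torque': array([  0.0013, -40.5964, -29.2636,  -0.    ,   0.0057,   0.    ]), 'tool_pos': array([0.2815, 0.6128, 0.2299]), 'ee_rot': array([-0.3819,  0.5961,  0.3812,  0.5945]), 'force': array([ 0.4937,  0.4127, -0.3862]), 'torque': array([0.0215, 0.0121, 0.0332]), 'gripper_width': 0.08560471303010998}
top {'fovy': 52.98531191361939, 'cx': 320.4021348695779, 'cy': 249.22351843447137, 'k1': -0.06171418793952651, 'rvec': array([ 2.103 , -2.1215,  0.2232]), 'tvec': array([-0.0334,  0.4994,  1.27  ])}
top full_lip [216.6, 203.6] 0.75 [[0.5998 0.2297 0.157 ]] [[0.6133 0.2397 0.1195]]
top empty_lip [409.6, 243.5] 0.64 [[ 0.4898 -0.2638  0.157 ]] [[ 0.498  -0.2682  0.1265]]
top empty_lip [145.2, 270.4] 0.21 [[0.4262 0.4046 0.157 ]] [[0.4527 0.4606 0.0069]]
side {'fovy': 43.25019978461434, 'cx': 315.2235516063636, 'cy': 242.4105750939097, 'k1': 0.05228585118674559, 'rvec': array([ 2.1622, -0.0873,  0.0513]), 'tvec': array([-0.5085,  0.1119,  1.601 ])}
side full_lip [339.0, 179.0] 0.64 [[0.6    0.2522 0.157 ]] [[0.5997 0.25   0.1582]]
side empty_lip [311.8, 289.9] 0.57 [[ 0.4808 -0.2579  0.157 ]] [[ 0.4794 -0.253   0.1558]]
wrist {'fovy': 58.16006537666758, 'cx': 314.19310063333626, 'cy': 238.23717778055493, 'k1': -0.06811355278279246, 'mount': array([[ 0.0002, -0.3275,  0.9448, -0.1433],
       [-0.0005, -0.9448, -0.3275,  0.0845],
       [ 1.    , -0.0005, -0.0003,  0.0005],
       [ 0.    ,  0.    ,  0.    ,  1.    ]])}
wrist full_lip [347.8, 460.1] 0.67 [[0.4231 0.5723 0.157 ]] [[0.5581 0.524  0.0225]]
```

View pics/top0.png

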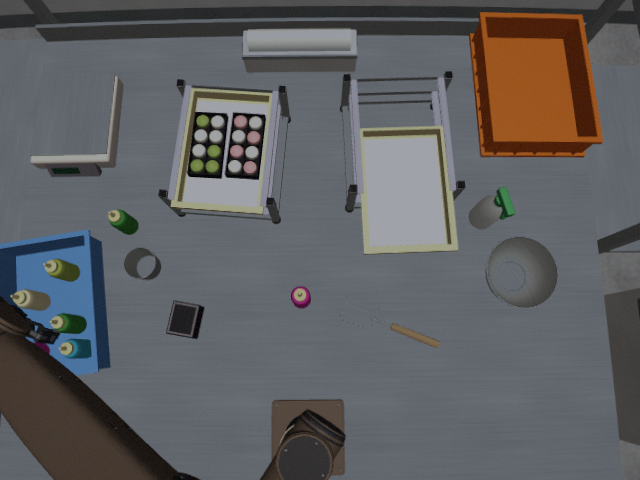

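View pics/side0.png

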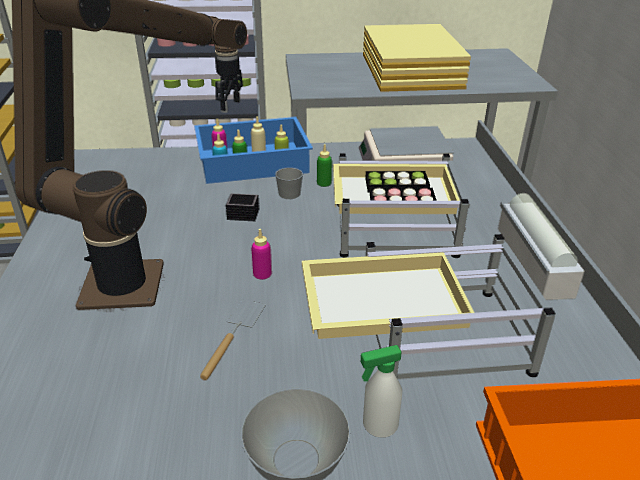

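View pics/wrist0.png

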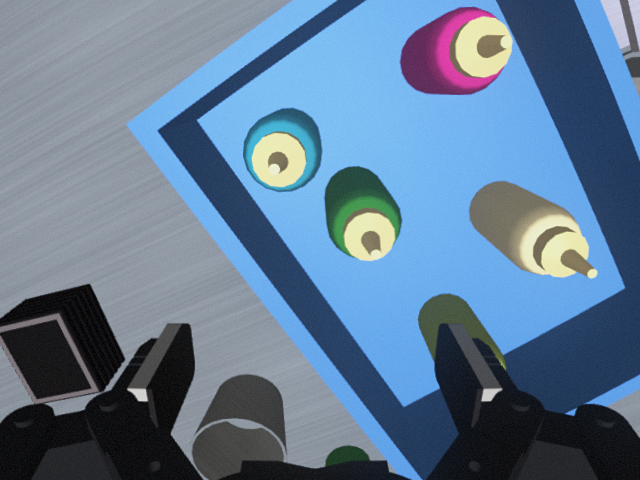

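Run:
```python
from h import *
np.set_printoptions(precision=4,suppress=True)
o=env.get_obs()
for n in ['top','side']:
    p=cv2.imread(f'pics/{n}0.png');d=np.load(n+'0.npy')
    hsv=cv2.cvtColor(p,cv2.COLOR_BGR2HSV)
    m=(hsv[...,0]>18)&(hsv[...,0]<36)&(hsv[...,1]>40)&(hsv[...,2]>90)
    v,u=np.nonzero(m&(d>0));P=cloud(n,d,np.c_[u,v],o)
    for nm,lo,hi in [('full',.05,.42),('empty',-.45,-.05)]:
        s=(P[:,1]>lo)&(P[:,1]<hi)&(P[:,0]>.42)&(P[:,0]<1.05)&(P[:,2]>.148)&(P[:,2]<.166)
        Q=P[s]; print(n,nm,len(Q),'z',np.percentile(Q[:,2],[5,50,95]))
        r=cv2.minAreaRect(Q[:,:2].astype(np.float32)*1000);print(np.round(r,1) if 0 else r,cv2.boxPoints(r).round())
# outer corners from top pixels at z .157
for t,uv in [('full',[[173,205],[269,213],[193,86],[282,92]]),('empty',[[362,252],[456,249],[359,130],[443,126]])]:
    print(t,atz('top',uv,.157))
for n in ['top','side']:
  env.capture(n)
  for t in ['full_lip','empty_lip','full_stand','empty_stand','pack1','pack2','full_tray','empty_tray']:
    for r in env.pinpoint(n,t)[:1]:
        z={'l':.157,'s':0,'p':.12,'t':.157}[t[-3] if t[-3]=='l' else ('s' if 'stand' in t else 'p' if 'pack' in t else 't')]
        print(n,t,r['centre'],r['conf'],atz(n,r['centre'],z))
for nm in ['full_stand','empty_stand']:
    for n in ['top','side']:
        rs=env.silhouettes(n,nm)
        if rs: print(n,nm,rs[0]['box'],rs[0]['conf'])
im=cv2.imread('pics/top0.png');cv2.imwrite('pics/topz.png',cv2.resize(im[70:270,150:480],None,fx=2.4,fy=2.4,interpolation=cv2.INTER_CUBIC))
```

```text
top full 1393 z [0.1535 0.1578 0.1614]
((753.797119140625, 212.6728515625), (241.26864624023438, 348.1832580566406), 83.59395599365234) [[567. 112.]
 [913.  73.]
 [940. 313.]
 [594. 352.]]
top empty 1580 z [0.1535 0.1576 0.1617]
((639.3131103515625, -261.54510498046875), (344.2261657714844, 239.02288818359375), 1.5743414163589478) [[ 464. -147.]
 [ 471. -386.]
 [ 815. -376.]
 [ 808. -137.]]
side full 964 z [0.1493 0.1569 0.1612]
((754.234130859375, 205.17404174804688), (276.6903381347656, 350.38983154296875), 86.38032531738281) [[571.  78.]
 [920.  56.]
 [938. 332.]
 [588. 354.]]
side empty 2301 z [0.1499 0.1576 0.161 ]
((639.3299560546875, -258.7815246582031), (344.9993591308594, 264.5420837402344), 0.737830638885498) [[ 465. -129.]
 [ 469. -393.]
 [ 814. -389.]
 [ 810. -124.]]
full [[0.5973 0.3432 0.157 ]
 [0.5731 0.0936 0.157 ]
 [0.9393 0.3092 0.157 ]
 [0.9169 0.0635 0.157 ]]
empty [[ 0.4689 -0.1423  0.157 ]
 [ 0.4746 -0.3815  0.157 ]
 [ 0.8021 -0.1436  0.157 ]
 [ 0.8132 -0.3706  0.157 ]]
top full_lip [216.9, 205.5] 0.65 [[0.5946 0.2287 0.157 ]]
top empty_lip [410.1, 244.4] 0.75 [[ 0.4875 -0.265   0.157 ]]
top empty_stand [191.4, 319.3] 0.54 [[0.3137 0.3233 0.    ]]
top pack1 [242.1, 178.5] 0.82 [[0.6813 0.1716 0.12  ]]
top pack2 [242.1, 178.5] 0.82 [[0.6813 0.1716 0.12  ]]Traceback (most recent call last):
  File "<stdin>", line 19, in <module>
ValueError: it knows: bottle_green, bottle_pink, bowl, empty_lip, empty_stand, full_lip, full_stand, pack, pack_stack, pot, spatula, spray
```

```bash
cat >> h.py <<'E'
def goal(p,a,obs,sgn=1):
    "print tool-frame shift and turn to reach world p with tool down, jaws along lip y; a=lip yaw"
    x=np.array([0,0,-1.]);z=sgn*np.array([-np.sin(a),np.cos(a),0]);y=np.cross(z,x)
    Rg=np.c_[x,y,z];R0=R.from_quat(obs['ee_rot']).as_matrix()
    return R0.T@(np.array(p)-obs['tool_pos']),R.from_matrix(R0.T@Rg).as_rotvec()
E
python3 - <<'E'
from h import *
np.set_printoptions(precision=4,suppress=True)
o=env.get_obs();print(R.from_quat(o['ee_rot']).as_matrix(),o['time'])
for s in (1,-1): print(goal([.625,.23,.30],np.radians(-6.4),o,s))
im=cv2.imread('pics/top0.png');cv2.imwrite('pics/topz.png',cv2.resize(im[70:270,150:480],None,fx=2.4,fy=2.4,interpolation=cv2.INTER_CUBIC))
for t,z in [('bottle_pink',.145),('bottle_green',.145),('pot',.075),('pack_stack',.055),('spray',.2)]:
    for r in env.pinpoint('top',t)[:1]: print(t,r['centre'],atz('top',r['centre'],0))
E
```

```text
[[ 0.0001 -0.9086  0.4176]
 [ 0.0001  0.4176  0.9086]
 [-1.     -0.      0.0001]] 0.8
(array([-0.0686, -0.4719, -0.205 ]), array([-0.3191,  0.0001,  0.    ]))
(array([-0.0686, -0.4719, -0.205 ]), array([ 2.8225,  0.0001, -0.0001]))
bottle_pink [297.8, 301.1] [[0.3625 0.0266 0.    ]]
bottle_green [131.3, 225.1] [[0.5868 0.5128 0.    ]]
pot [142.7, 270.2] [[0.4534 0.4698 0.    ]]
pack_stack [186.1, 319.3] [[0.3138 0.3382 0.    ]]
spray [478.9, 215.7] [[ 0.6063 -0.5019  0.    ]]
```

View pics/topz.png

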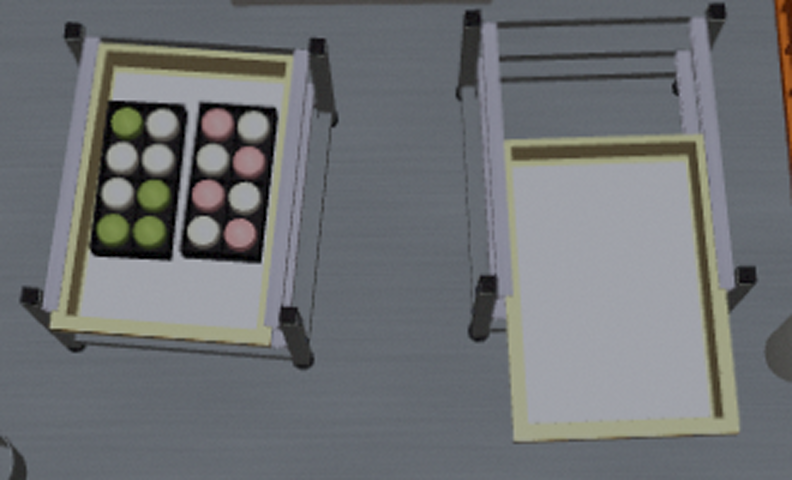

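Request:
jog_arm --linear '[[-0.035,0,0],[-0.07,0,0],[-0.07,-0.472,-0.205],[-0.07,-0.472,-0.205],[-0.07,-0.472,-0.205],[-0.07,-0.472,-0.205],[-0.07,-0.472,-0.205],[-0.07,-0.472,-0.205],[-0.07,-0.472,-0.205],[-0.07,-0.472,-0.205],[-0.07,-0.472,-0.205],[-0.07,-0.472,-0.205],[-0.07,-0.472,-0.205],[-0.07,-0.472,-0.205],[-0.07,-0.472,-0.205],[-0.07,-0.472,-0.205],[-0.07,-0.472,-0.205],[-0.07,-0.472,-0.205]]' --delta_rot '[[0,0,0],[0,0,0],[-0.319,0,0],[-0.319,0,0],[-0.319,0,0],[-0.319,0,0],[-0.319,0,0],[-0.319,0,0],[-0.319,0,0],[-0.319,0,0],[-0.319,0,0],[-0.319,0,0],[-0.319,0,0],[-0.319,0,0],[-0.319,0,0],[-0.319,0,0],[-0.319,0,0],[-0.319,0,0]]' --fingers '[1,1,1,1,1,1,1,1,1,1,1,1,1,1,1,1,1,1]' --force 40

```text
time: 2.55
tool_pos: [0.6244, 0.2309, 0.3013]
ee_rot: [-0.471, 0.527, 0.472, 0.527]
force: [-0.0, 1.0, -0.5]
gripper_width: 0.0004
```

Run:
```python
from h import *
np.set_printoptions(precision=4,suppress=True)
o=env.get_obs();print(o['tool_pos'],o['gripper_width'],o['time'])
p,d=env.capture('wrist');save('wrist1',p);np.save('wrist1.npy',d)
for t in ['full_lip']:
    for r in env.pinpoint('wrist',t)[:2]: print(r['centre'],r['conf'],atz('wrist',r['centre'],.157,o))
```

```text
[0.6244 0.2309 0.3013] 0.0004159072920711528 2.55
[310.1, 183.5] 0.6 [[0.6004 0.2312 0.157 ]]
```

View pics/wrist1.png

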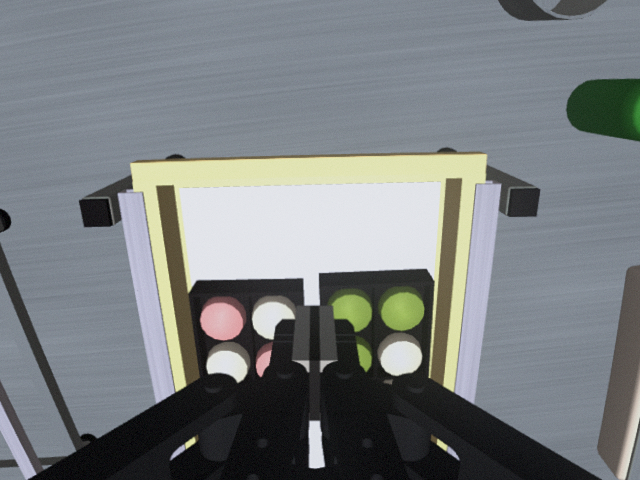

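Run:
```python
from h import *
np.set_printoptions(precision=4,suppress=True)
o=env.get_obs();d=np.load('wrist1.npy')
print(atz('wrist',[[182,187],[438,182]],.157,o), cloud('wrist',d,[[182,175],[310,172],[438,170]],o))
print('packs',atz('wrist',[[192,282],[303,279],[319,274],[432,271]],.152,o),cloud('wrist',d,[[250,291],[375,284]],o))
print('floor',cloud('wrist',d,[[310,230],[250,230]],o))
# two view triangulation of lip
o1,d1=ray('wrist',[310,184],o);print([tri(o1,d1[0],*(lambda q:(q[0],q[1][0]))(ray('top',[216.8,204.5])))])
print([tri(o1,d1[0],*(lambda q:(q[0],q[1][0]))(ray('side',[339,179])))])
```

```text
[[0.5927 0.1445 0.157 ]
 [0.6085 0.3183 0.157 ]] [[0.5843 0.1468 0.1588]
 [0.5922 0.2326 0.1582]
 [0.5999 0.318  0.1587]]
packs [[0.6656 0.1352 0.152 ]
 [0.6722 0.2182 0.152 ]
 [0.6694 0.2304 0.152 ]
 [0.6764 0.314  0.152 ]] [[0.6809 0.1759 0.145 ]
 [0.6844 0.2717 0.1474]]
floor [[0.6443 0.2263 0.1223]
 [0.6389 0.1795 0.1229]]
[(array([0.6023, 0.2316, 0.1442]), np.float64(0.0019467079125164311))]
[(array([0.5978, 0.232 , 0.1679]), np.float64(0.0008422076750675187))]
```

Request:
jog_arm --linear '[[0.03,0,0],[0.06,0,0],[0.09,0,0],[0.115,0,0],[0.135,0,0],[0.15,0,0],[0.162,0,0],[0.169,0,0],[0.169,0,0],[0.169,0,0]]' --delta_rot '[[0,0,0],[0,0,0],[0,0,0],[0,0,0],[0,0,0],[0,0,0],[0,0,0],[0,0,0],[0,0,0],[0,0,0]]' --fingers '[1,1,1,1,1,1,1,1,1,1]'

```text
time: 3.48
tool_pos: [0.6255, 0.2303, 0.1331]
ee_rot: [-0.472, 0.527, 0.471, 0.527]
force: [0.9, 0.1, -0.5]
gripper_width: -0.0001
```

Request:
jog_arm --linear '[[0,0.003,0],[0,0.006,0],[0,0.009,0],[0,0.012,0],[0,0.015,0],[0,0.018,0]]' --delta_rot '[[0,0,0],[0,0,0],[0,0,0],[0,0,0],[0,0,0],[0,0,0]]' --fingers '[1,1,1,1,1,1]'

```text
time: 3.98
tool_pos: [0.6078, 0.2319, 0.1328]
ee_rot: [-0.472, 0.526, 0.471, 0.528]
force: [3.2, -0.4, -0.4]
gripper_width: -0.0
```

Run:
```python
from h import *
np.set_printoptions(precision=4,suppress=True)
o=env.get_obs();print(R.from_quat(o['ee_rot']).as_matrix(),o['force'],o['tool_pos'])
p,d=env.capture('wrist');save('wrist2',p)
```

```text
[[ 0.0032 -0.9938  0.1114]
 [ 0.      0.1114  0.9938]
 [-1.     -0.0032  0.0004]] [ 3.2101 -0.3531 -0.3618] [0.6078 0.2319 0.1328]
```

View pics/wrist2.png

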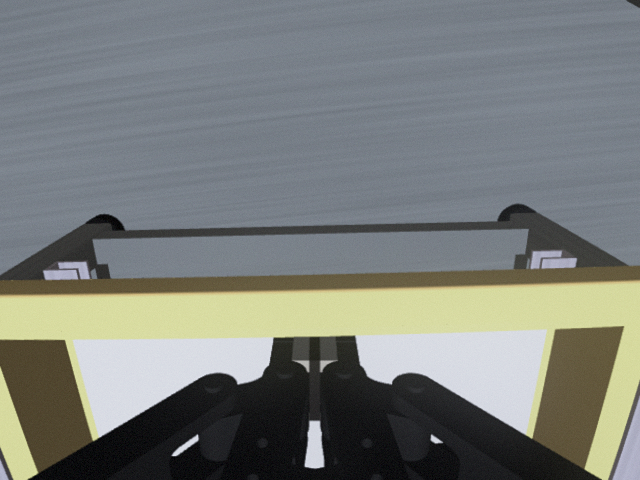

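Request:
jog_arm --linear '[[0,0.004,0],[0,0.009,0],[0,0.015,0],[0,0.022,0],[0,0.03,0],[0,0.038,0],[0,0.046,0],[0,0.054,0],[0,0.062,0],[0,0.07,0],[0,0.078,0],[0,0.086,0],[0,0.094,0],[0,0.102,0],[0,0.11,0],[0,0.118,0],[0,0.126,0],[0,0.132,0],[0,0.136,0],[0,0.138,0]]' --delta_rot '[[0,0,0],[0,0,0],[0,0,0],[0,0,0],[0,0,0],[0,0,0],[0,0,0],[0,0,0],[0,0,0],[0,0,0],[0,0,0],[0,0,0],[0,0,0],[0,0,0],[0,0,0],[0,0,0],[0,0,0],[0,0,0],[0,0,0],[0,0,0]]' --fingers '[1,1,1,1,1,1,1,1,1,1,1,1,1,1,1,1,1,1,1,1]'

```text
time: 5.7
tool_pos: [0.4691, 0.2476, 0.1321]
ee_rot: [-0.471, 0.527, 0.472, 0.527]
force: [3.5, -2.0, 0.3]
gripper_width: 0.0001
```

Request:
jog_arm --linear '[[0,0.003,0],[0,0.006,0],[0,0.009,0],[0,0.012,0],[0,0.015,0]]' --delta_rot '[[0,0,0],[0,0,0],[0,0,0],[0,0,0],[0,0,0]]' --fingers '[1,1,1,1,1]'

```text
time: 6.12
tool_pos: [0.4548, 0.2489, 0.1321]
ee_rot: [-0.471, 0.527, 0.471, 0.527]
force: [2.5, -2.0, 0.0]
gripper_width: -0.0001
```

Request:
jog_arm --linear '[[0,0.002,0],[0,0.004,0],[0,0.006,0],[0,0.008,0]]' --delta_rot '[[0,0,0],[0,0,0],[0,0,0],[0,0,0]]' --fingers '[1,1,1,1]'

```text
time: 6.45
tool_pos: [0.447, 0.2499, 0.1322]
ee_rot: [-0.471, 0.527, 0.471, 0.527]
force: [2.9, -2.4, -0.9]
gripper_width: 0.0002
```

Request:
jog_arm --linear '[[0,0.0015,0],[0,0.003,0],[0,0.0045,0]]' --delta_rot '[[0,0,0],[0,0,0],[0,0,0]]' --fingers '[1,1,1]'

```text
time: 6.7
tool_pos: [0.4426, 0.2504, 0.1323]
ee_rot: [-0.471, 0.527, 0.471, 0.527]
force: [2.9, -1.8, -1.3]
gripper_width: 0.0001
```

Request:
jog_arm --linear '[[0,0.0015,0],[0,0.003,0],[0,0.0045,0]]' --delta_rot '[[0,0,0],[0,0,0],[0,0,0]]' --fingers '[1,1,1]'

```text
time: 6.95
tool_pos: [0.441, 0.2507, 0.1325]
ee_rot: [-0.474, 0.525, 0.469, 0.529]
force: [14.3, -4.0, -10.1]
gripper_width: 0.0004
```

Request:
jog_arm --linear '[[0,0.0015,0],[0,0.003,0],[0,0.004,0]]' --delta_rot '[[0,0,0],[0,0,0],[0,0,0]]' --fingers '[1,1,1]'

```text
time: 7.2
tool_pos: [0.4411, 0.2507, 0.1327]
ee_rot: [-0.476, 0.521, 0.467, 0.532]
force: [25.8, -4.0, -15.2]
gripper_width: -0.0
```

Request:
jog_arm --linear '[[0,-0.003,0],[0,-0.006,0],[0,-0.009,0],[0,-0.013,0],[0,-0.018,0],[0,-0.023,0],[0,-0.023,0],[-0.02,-0.023,0],[-0.05,-0.023,0],[-0.09,-0.023,0],[-0.13,-0.023,0],[-0.17,-0.023,0],[-0.2,-0.023,0],[-0.2,-0.023,0]]' --delta_rot '[[0,0,0],[0,0,0],[0,0,0],[0,0,0],[0,0,0],[0,0,0],[0,0,0],[0,0,0],[0,0,0],[0,0,0],[0,0,0],[0,0,0],[0,0,0],[0,0,0]]' --fingers '[1,1,1,1,1,1,1,1,1,1,1,1,1,1]'

```text
time: 8.37
tool_pos: [0.4597, 0.2499, 0.3415]
ee_rot: [-0.473, 0.522, 0.469, 0.532]
force: [0.7, 0.4, 0.2]
gripper_width: 0.0
```

Run:
```python
from h import *
np.set_printoptions(precision=4,suppress=True)
o=env.get_obs();print(o['tool_pos'],o['force'],o['joints'],o['time'])
p,d=env.capture('top');save('top3',p)
for r in env.pinpoint('top','empty_lip'): print(r['centre'],r['conf'],atz('top',r['centre'],.157))
for r in env.pinpoint('top','full_lip'): print(r['centre'],r['conf'],atz('top',r['centre'],.157))
a=np.radians(1.6)
print(goal([.425,-.266,.33],a,o));
```

```text
[0.4597 0.2499 0.3415] [0.704  0.4007 0.2426] [ 0.3037 -0.1272  1.8179  0.0004  1.4363 -1.1557] 8.3667
[410.2, 244.5] 0.92 [[ 0.4872 -0.2652  0.157 ]]
[206.0, 267.7] 0.94 [[0.432  0.2503 0.157 ]]
(array([ 0.0086, -0.0228, -0.5166]), array([-0.1394,  0.0054,  0.0136]))
```

View pics/top3.png

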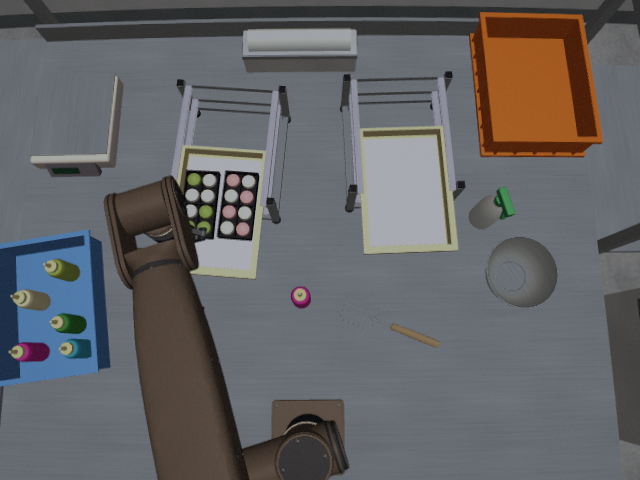

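Request:
jog_arm --linear '[[0,-0.04,-0.02],[0,-0.06,-0.52],[0,-0.06,-0.52],[0,-0.06,-0.52],[0,-0.06,-0.52],[0,-0.06,-0.52],[0,-0.06,-0.52],[0,-0.06,-0.52],[0,-0.06,-0.52],[0,-0.06,-0.52],[0,-0.06,-0.52],[0,-0.06,-0.52],[0,-0.06,-0.52],[0.008,-0.023,-0.517],[0.008,-0.023,-0.517],[0.008,-0.023,-0.517],[0.008,-0.023,-0.517],[0.008,-0.023,-0.517],[0.008,-0.023,-0.517],[0.008,-0.023,-0.517]]' --delta_rot '[[0,0,0],[-0.139,0.005,0.014],[-0.139,0.005,0.014],[-0.139,0.005,0.014],[-0.139,0.005,0.014],[-0.139,0.005,0.014],[-0.139,0.005,0.014],[-0.139,0.005,0.014],[-0.139,0.005,0.014],[-0.139,0.005,0.014],[-0.139,0.005,0.014],[-0.139,0.005,0.014],[-0.139,0.005,0.014],[-0.139,0.005,0.014],[-0.139,0.005,0.014],[-0.139,0.005,0.014],[-0.139,0.005,0.014],[-0.139,0.005,0.014],[-0.139,0.005,0.014],[-0.139,0.005,0.014]]' --fingers '[1,1,1,1,1,1,1,1,1,1,1,1,1,1,1,1,1,1,1,1]'

```text
time: 10.18
tool_pos: [0.4231, -0.2672, 0.3254]
ee_rot: [-0.505, 0.497, 0.509, 0.488]
force: [-0.8, -0.1, -0.2]
gripper_width: -0.0
```

Run:
```python
from h import *
np.set_printoptions(precision=4,suppress=True)
o=env.get_obs();print(o['tool_pos'],o['force'],o['joints'],o['time'])
p,d=env.capture('wrist');save('wrist4',p)
for r in env.pinpoint('wrist','empty_lip')[:2]: print(r['centre'],r['conf'],atz('wrist',r['centre'],.157,o))
print(goal([.427,-.266,.138],np.radians(1.6),o))
```

```text
[ 0.4231 -0.2672  0.3254] [-0.8125 -0.0809 -0.209 ] [-0.7596 -0.1621  1.8774 -0.013   1.4314 -2.3573] 10.1833
[315.3, 287.0] 0.85 [[ 0.4855 -0.2652  0.157 ]]
(array([ 0.1873, -0.0063,  0.0021]), array([ 0.0008, -0.0055, -0.0127]))
```

View pics/wrist4.png

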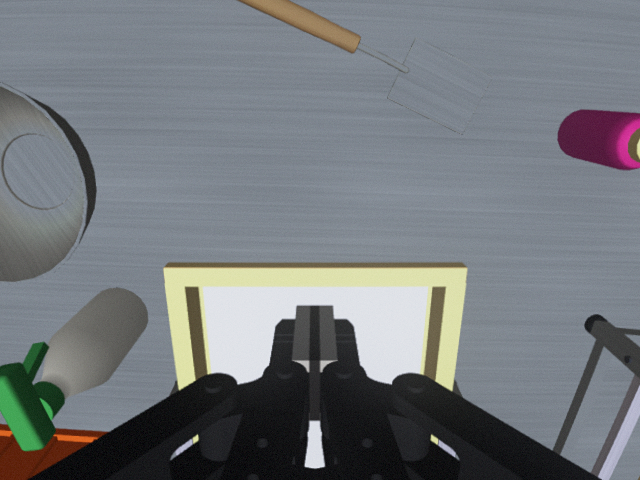

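Request:
jog_arm --linear '[[0.03,-0.003,0.002],[0.06,-0.005,0.002],[0.09,-0.005,0.002],[0.12,-0.005,0.002],[0.145,-0.005,0.002],[0.165,-0.005,0.002],[0.18,-0.005,0.002],[0.187,-0.005,0.002],[0.187,-0.005,0.002]]' --delta_rot '[[0,-0.005,-0.013],[0,-0.005,-0.013],[0,-0.005,-0.013],[0,-0.005,-0.013],[0,-0.005,-0.013],[0,-0.005,-0.013],[0,-0.005,-0.013],[0,-0.005,-0.013],[0,-0.005,-0.013]]' --fingers '[1,1,1,1,1,1,1,1,1]'

```text
time: 11.03
tool_pos: [0.424, -0.2653, 0.1356]
ee_rot: [-0.505, 0.493, 0.509, 0.493]
force: [0.3, -0.2, 0.3]
gripper_width: 0.0001
```

Request:
jog_arm --linear '[[0,-0.004,0],[0,-0.01,0],[0,-0.016,0],[0,-0.022,0],[0,-0.028,0],[0,-0.034,0],[0,-0.038,0],[0,-0.042,0]]' --delta_rot '[[0,0,0],[0,0,0],[0,0,0],[0,0,0],[0,0,0],[0,0,0],[0,0,0],[0,0,0]]' --fingers '[1,1,1,1,1,1,1,1]'

```text
time: 11.7
tool_pos: [0.4667, -0.2652, 0.1375]
ee_rot: [-0.506, 0.493, 0.508, 0.493]
force: [-3.1, -0.5, 3.0]
gripper_width: 0.0003
```

Run:
```python
from h import *
np.set_printoptions(precision=4,suppress=True)
o=env.get_obs();print(R.from_quat(o['ee_rot']).as_matrix(),o['force'],o['tool_pos'])
p,d=env.capture('wrist');save('wrist5',p)
p,d=env.capture('side');save('side5',p)
```

```text
[[-0.0027 -0.9996 -0.0277]
 [ 0.0008 -0.0277  0.9996]
 [-1.      0.0027  0.0009]] [-3.0654 -0.5393  2.9559] [ 0.4667 -0.2652  0.1375]
```

View pics/side5.png

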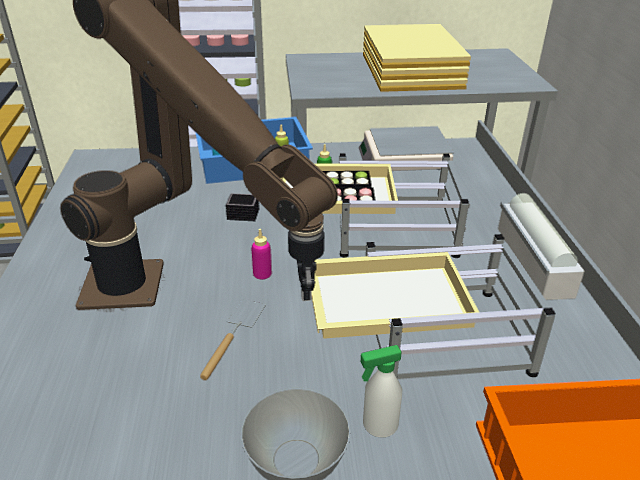

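Request:
jog_arm --linear '[[0,-0.004,0],[0,-0.01,0],[0,-0.017,0],[0,-0.025,0],[0,-0.033,0],[0,-0.041,0],[0,-0.049,0],[0,-0.057,0],[0,-0.065,0],[0,-0.072,0],[0,-0.078,0],[0,-0.083,0],[0,-0.087,0]]' --delta_rot '[[0,0,0],[0,0,0],[0,0,0],[0,0,0],[0,0,0],[0,0,0],[0,0,0],[0,0,0],[0,0,0],[0,0,0],[0,0,0],[0,0,0],[0,0,0]]' --fingers '[1,1,1,1,1,1,1,1,1,1,1,1,1]'

```text
time: 12.88
tool_pos: [0.5542, -0.2624, 0.1369]
ee_rot: [-0.506, 0.493, 0.508, 0.493]
force: [-2.8, 2.4, 0.8]
gripper_width: -0.0001
```

Request:
jog_arm --linear '[[0,-0.003,0],[0,-0.006,0],[0,-0.009,0],[0,-0.012,0]]' --delta_rot '[[0,0,0],[0,0,0],[0,0,0],[0,0,0]]' --fingers '[1,1,1,1]'

```text
time: 13.22
tool_pos: [0.5656, -0.2622, 0.1369]
ee_rot: [-0.506, 0.493, 0.508, 0.493]
force: [-2.9, 3.3, 0.8]
gripper_width: 0.0
```

Request:
jog_arm --linear '[[0,-0.003,0],[0,-0.006,0],[0,-0.009,0],[0,-0.012,0]]' --delta_rot '[[0,0,0],[0,0,0],[0,0,0],[0,0,0]]' --fingers '[1,1,1,1]'

```text
time: 13.55
tool_pos: [0.5778, -0.262, 0.1369]
ee_rot: [-0.506, 0.493, 0.507, 0.493]
force: [-3.3, 1.7, -0.0]
gripper_width: -0.0001
```

Request:
jog_arm --linear '[[0,-0.003,0],[0,-0.006,0],[0,-0.009,0],[0,-0.012,0]]' --delta_rot '[[0,0,0],[0,0,0],[0,0,0],[0,0,0]]' --fingers '[1,1,1,1]'

```text
time: 13.88
tool_pos: [0.5898, -0.2617, 0.1369]
ee_rot: [-0.506, 0.493, 0.507, 0.493]
force: [-3.6, 2.7, 0.7]
gripper_width: -0.0002
```

Request:
jog_arm --linear '[[0,-0.002,0],[0,-0.004,0],[0,-0.006,0],[0,-0.008,0]]' --delta_rot '[[0,0,0],[0,0,0],[0,0,0],[0,0,0]]' --fingers '[1,1,1,1]'

```text
time: 14.22
tool_pos: [0.5971, -0.2615, 0.1369]
ee_rot: [-0.506, 0.494, 0.508, 0.493]
force: [-10.0, 1.3, 5.0]
gripper_width: 0.0001
```

Request:
jog_arm --linear '[[0,-0.002,0],[0,-0.004,0],[0,-0.004,0]]' --delta_rot '[[0,0,0],[0,0,0],[0,0,0]]' --fingers '[1,1,1]'

```text
time: 14.47
tool_pos: [0.597, -0.2615, 0.137]
ee_rot: [-0.502, 0.496, 0.512, 0.49]
force: [-19.6, 4.0, 8.4]
gripper_width: -0.0001
```

Request:
jog_arm --linear '[[0,0.004,0],[0,0.008,0],[0,0.014,0],[0,0.022,0],[0,0.032,0],[0,0.045,0],[0,0.05,0],[-0.03,0.05,0],[-0.07,0.05,0],[-0.11,0.05,0],[-0.15,0.05,0],[-0.18,0.05,0],[-0.18,0.05,0],[-0.18,0.05,0]]' --delta_rot '[[0,0,0],[0,0,0],[0,0,0],[0,0,0],[0,0,0],[0,0,0],[0,0,0],[0,0,0],[0,0,0],[0,0,0],[0,0,0],[0,0,0],[0,0,0],[0,0,0]]' --fingers '[1,1,1,1,1,1,1,1,1,1,1,1,1,1]'

```text
time: 15.63
tool_pos: [0.5526, -0.2636, 0.3206]
ee_rot: [0.509, -0.493, -0.505, -0.493]
force: [-0.1, 0.3, 0.5]
gripper_width: 0.0
```

Run:
```python
from h import *
np.set_printoptions(precision=4,suppress=True)
o=env.get_obs();print(o['tool_pos'],o['force'],o['time'])
for n in ['top','side','wrist']:
    p,d=env.capture(n);save(n+'6',p)
    for t in ['empty_lip','full_lip']:
        for r in env.pinpoint(n,t)[:1]: print(n,t,r['centre'],r['conf'],atz(n,r['centre'],.157,o))
    for r in env.pinpoint(n,'pack')[:2]: print(n,'pack',r['centre'],r['conf'],atz(n,r['centre'],.12,o))
    if n!='wrist':
        d0=np.load(n+'0.npy')
        hsv=cv2.cvtColor(p,cv2.COLOR_RGB2HSV)
        m=(hsv[...,0]>18)&(hsv[...,0]<36)&(hsv[...,1]>40)&(hsv[...,2]>90)
        v,u=np.nonzero(m&(d>0));P=cloud(n,d,np.c_[u,v],o)
        for nm,lo,hi in [('full',.05,.42),('empty',-.45,-.05)]:
            Q=P[(P[:,1]>lo)&(P[:,1]<hi)&(P[:,0]>.35)&(P[:,0]<1.05)&(P[:,2]>.148)&(P[:,2]<.166)]
            print(n,nm,cv2.boxPoints(cv2.minAreaRect(Q[:,:2].astype(np.float32)*1000)).round().tolist())
```

```text
[ 0.5526 -0.2636  0.3206] [-0.1299  0.3264  0.4703] 15.6333
top full_lip [208.4, 267.5] 0.81 [[0.4325 0.2442 0.157 ]]
top pack [200.0, 236.5] 0.78 [[0.5217 0.2784 0.12  ]]
top pack [230.3, 239.6] 0.75 [[0.5126 0.1981 0.12  ]]
top full [[403.0, 126.0], [746.0, 97.0], [765.0, 337.0], [423.0, 366.0]]
top empty [[603.0, -144.0], [604.0, -369.0], [959.0, -367.0], [958.0, -142.0]]
side empty_lip [373.3, 288.4] 0.71 [[ 0.6167 -0.2631  0.157 ]]
side full_lip [283.2, 182.9] 0.6 [[0.4372 0.2407 0.157 ]]
side pack [311.2, 204.0] 0.75 [[0.5131 0.1781 0.12  ]]
side pack [306.3, 185.5] 0.67 [[0.5069 0.2879 0.12  ]]
side full [[403.0, 111.0], [745.0, 82.0], [767.0, 343.0], [425.0, 371.0]]
side empty [[604.0, -140.0], [612.0, -393.0], [962.0, -382.0], [954.0, -128.0]]
wrist empty_lip [314.2, 305.0] 0.95 [[ 0.6319 -0.2617  0.157 ]]
wrist full_lip [100.2, 209.6] 0.59 [[ 0.5572 -0.4243  0.157 ]]
```

View pics/top6.png

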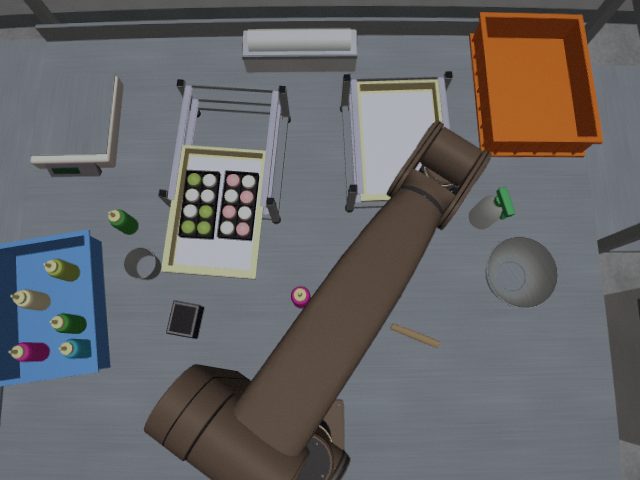

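View pics/side6.png

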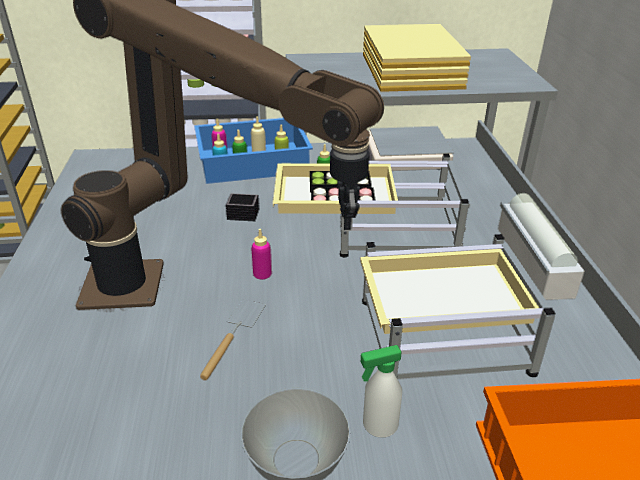

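Run:
```python
from h import *
np.set_printoptions(precision=4,suppress=True)
for nm,back,a in [('full',[[181,85],[284,91]],-5.5),('empty',[[346,78],[447,76]],1)]:
    P=atz('top',back,.179);x=np.array([np.cos(np.radians(a)),np.sin(np.radians(a))]);print(nm,P[:,:2].mean(0)@x)
    c={'full':[.5805,.232],'empty':[.6055,-.256]}[nm];print('front',np.array(c)@x)
im=cv2.imread('pics/top6.png');im0=cv2.imread('pics/top0.png')
A=np.hstack([cv2.resize(i,None,fx=4,fy=4,interpolation=cv2.INTER_CUBIC) for i in (im0[70:110,165:305],)]);B=cv2.resize(im[60:100,330:470],None,fx=4,fy=4,interpolation=cv2.INTER_CUBIC)
C=cv2.resize(im0[180:230,155:295],None,fx=4,fy=4,interpolation=cv2.INTER_CUBIC);D=cv2.resize(im[165:215,330:470],None,fx=4,fy=4,interpolation=cv2.INTER_CUBIC)
cv2.imwrite('pics/cmp.png',np.vstack([A,B,C,D])[:600])
cv2.imwrite('pics/cmp2.png',np.vstack([C,D]))
```

```text
full 0.8953708312927566
front 0.5555912785674554
empty 0.9432655312605498
front 0.6009399633692504
```

View pics/cmp.png

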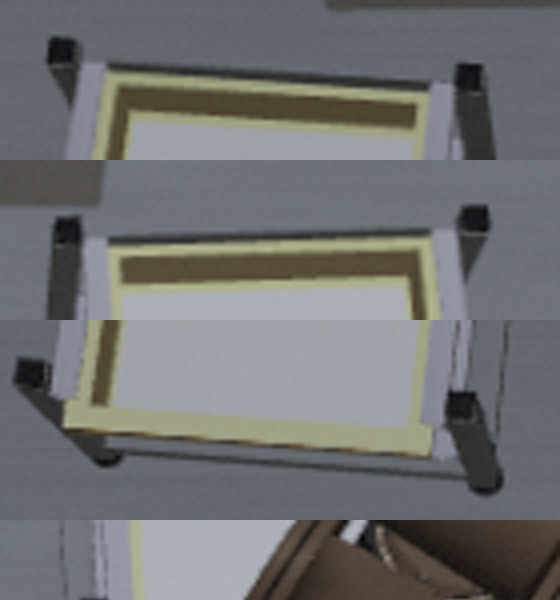

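View pics/wrist6.png

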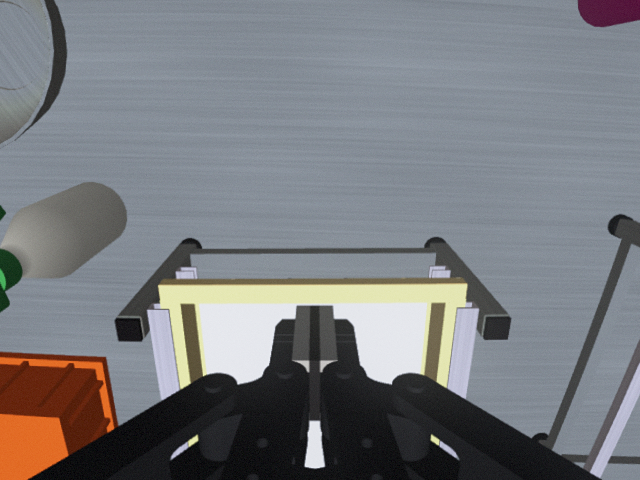

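The rear edge of the empty tray sits against the rear bar, just as the full tray did when it was home. The full tray is out, the packs lie flat, and the arm is clear. Handing in.

```bash
python3 -c "
from bench import env
print(env.hand_in())"
```

```text
the job is handed in; nothing more can be done
None
```

I drew the full tray out to its stop and pushed the empty tray fully home, using closed fingertips only, then lifted the arm clear. I handed the job in at about 16 s; it gave no verdict.

- **Full tray:** I hooked the fingertips behind its front lip and drew it out smoothly with about 3 N. At the end the force rose to 26 N with no further movement, which I took as the stop. The top and side pictures put the lip at x ≈ 0.43 m, about 0.167 m from where it started. Both packs lie flat in the tray; I judged that from the pictures and did not measure each pack's travel.
- **Empty tray:** I pushed its front rim in by about 0.139 m with about 3 N, until the force rose to 20 N with no movement. Measured from its rear posts, the front sits at 342 mm; the full tray near home gave 340 mm. Its rear edge also meets the rear bar of the stand.
- **Everything else:** the bottles, bowl, spray, pot, pack stack and spatula look unmoved in the final pictures. I compared them by eye and did not measure each one. The arm ended about 0.14 m above the trays with next to no force on the tool.

**Checks that disagreed:** the final lip point from the three cameras differed:

| Lip | Camera | x (m) | Note |
|---|---|---|---|
| Empty | side | 0.617 | |
| Empty | wrist | 0.632 | |
| Empty | top | none | lip hidden by the arm |
| Full | wrist | 0.557 | false detection (y −0.42), ignored |

For the empty tray I relied on the stop force and the post comparison instead.

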